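# Move the reading lamp one hole towards the book

## Task

The book lies to one side of the reading lamp's shade and the teapot to the other: shift the lamp's sliding section from the hole it is in to the next hole on the book's side. Pull the plunger knob up until the pin is out, slide the section along the bar, let the pin drop fully home in that hole, and finish still gripping the knob, with the pin held home. Leave the book, the teapot, the jar and the mug where they are.

Things in the scene. Friction and masses are not known exactly. Their poses are not given: they have to be found in the camera images.
- lamp: Fixed part of a table reading lamp. Origin on the table below the middle hole of its level bar. Bar: aluminium square tube 20 x 20 mm, top face 200 mm up, along the lamp's y axis from -172 to +320 mm, carried at y = +310 mm by a dark post 22 mm thick on a round foot of 120 mm diameter. Five square pin holes, 11 mm wide, in its top face at y = -100, -50, 0, +50, +100 mm.
- lamp_head (a joint): Position (m) along the lamp's +y axis of the sliding section: dark sleeve 34 mm wide, 56 mm long, with a white conical shade (100 mm diameter, bottom 95 mm up) under it. 0 = middle hole, its start (within 1 mm); holes at -0.10, -0.05, 0, 0.05, 0.10; stops at +-0.106. 0.3 to 0.6 kg, slides with about 2 N of friction once the pin is out; pin in, it is locked with 1.5 mm play either way.
- plunger (a joint): Lift (m) of the spring plunger on the sliding section: 0 = pin home, 9 mm deep in its hole; above 0.009 the pin is clear of the bar; 0.016 = upper stop. A spring pulls it down: 3.5 N at 0, 7.5 N at the stop. Let down between holes, the pin rests on the bar at about 0.009 and drops into a hole that it comes over.
- knob: Pull knob of the plunger, topmost part of the lamp: upright black cylinder, 28 mm diameter, 26 mm high, on a 10 mm stem. Origin at its centre on the pin's axis, 248 mm above the table with the pin home (knob from 235 to 261 mm). Below it a steel boss, 20 mm thick, ends 216 mm above the table. It rises with the plunger, travels with the section and does not turn.
- book: Closed grey hardback book with a small paper label on its cover, 200 x 130 x 26 mm, 0.6 kg, lying flat by the lamp, below the bar, either on the lamp's +y or its -y side. Origin at the centre of its underside.
- teapot: Red teapot with a steel lid, 100 mm high, 112 mm diameter, about 180 mm over spout and handle, standing on the other side of the lamp than the book. Origin at the centre of its underside.
- sugar_jar: Blue ceramic lidded jar, 80 mm diameter, 100 mm high. Bystander. Origin at the centre of its underside.
- mug: White mug, 80 mm diameter, 85 mm high. Bystander. Origin at the centre of its underside.
Mind the look-alikes: they are no part of the job. Of the things like the book, leave any that is black; of the rest the smaller one is meant.

How it is judged (in metres and radians):
On the way, in this order (a step that is already met when the one before it is completed fails the run):
1. the pin is pulled clear of the hole it started in (value of joint plunger above 0.0085 m and value of joint lamp_head between -0.01 and 0.01 m), for 0.05 s.
2. the section stands at the next hole on the book's side with the pin home (((y of book in the frame of lamp above 0 m and value of joint lamp_head between 0.046 and 0.054 m) or (y of book in the frame of lamp below 0 m and value of joint lamp_head between -0.054 and -0.046 m)) and value of joint plunger below 0.002 m), for 0.2 s.
At the end, for the whole second after the job is handed in: The sliding section is at rest within 4 mm of the first hole from the middle on the book's side, the pin is home (plunger lifted less than 2 mm), and the fingers still hold the knob with more than 2 N (all of step 2 and contact force between the fingers and knob above 2 N and velocity of joint lamp_head between -0.01 and 0.01 m/s); the arm keeps its last pose, push and grip.
It fails at once if the book is shifted by more than 15 mm (distance of book from where it was at the start of the episode above 0.015 m).
It fails at once if the teapot is shifted by more than 15 mm (distance of teapot from where it was at the start of the episode above 0.015 m).
It fails at once if the sugar jar is shifted by more than 15 mm (distance of sugar_jar from where it was at the start of the episode above 0.015 m).
It fails at once if the mug is shifted by more than 15 mm (distance of mug from where it was at the start of the episode above 0.015 m).
It also fails if it takes over 38 s, if anything falls off the work surface, if the arm or the gripper's body presses on something with over 40 N, if the wrist force passes 120 N, or if a joint passes its speed limit or range.

## Robot

A 6-joint arm with a two-finger parallel gripper is mounted at the origin on the work surface. World frame = base frame: x ahead of the robot, y to its left, z up, the work surface at z = 0. Lengths are in m, angles in degrees, forces in N, time in s.
With the tool pointing down it reaches from about 0.25 to 0.725 m from the base axis. Payload 9.7 kg.
Tool frame: the origin (TCP) lies at the very end of the fingers, on their centre line; the grasp point (between the pads) lies 19 mm behind it; z points along the fingers, y is the direction in which the jaws open and shut (so a half turn about z gives the same grasp; the last joint's range is limited). The gripper opens to 85 mm and grips with 20 to 120 N. Pads are 22 mm wide; open, the fingers measure 114 mm over their backs; the gripper's body (76 mm by 85 mm) begins 54 mm behind the grasp point. The pads swing forward as they close: fully open they stand 13 mm farther back than shut.
Start: joints at [0, 4.979, 10.078, 95.1, 0, 90], TCP at [0.55, -0, 0.231] pointing down, gripper open.
Joint ranges: [-179.16, 179.16], [-48.56, 103.87], [-65.8, 70.77], [-126.05, 130.52], [-82.76, 87.17], [-180, 180]. Speed limits (degrees/s): [127.2, 127.2, 147.25, 180, 180, 180].

## Interface

Orientations are given as [roll, pitch, yaw] about the fixed x, y, z axes, in that order (R = Rz(yaw) Ry(pitch) Rx(roll)).
In Python, from workcell import bot gives the robot as it stands.
- The arm moves only by the shell command python3 -m pendant 'ROWS' [FORCE]. ROWS is JSON, a list that holds one entry, the list of rows, each a list of 7 numbers: the shift along the tool's x, y, z in cm, then the turn, a rotation vector about the tool's x, y, z in rad, then the opening in per cent of the stroke, from 0 (shut) to 100 (fully open). In form: [[[dx, dy, dz, ax, ay, az, gripper], ...]]. A call has 1 to 5 rows; each row shifts and turns the pose as measured when the row begins, along the tool's axes as they then stand; what a row does not reach is not made up. A row lasts 1/12 s, in which the tool goes at most 41.7 mm and 7.16 degrees, less where a joint would pass 70% of its speed; a pose out of reach is approached as far as the arm can. A call with a gripper value outside its range is refused whole. The fingers move at their own pace and stop on an object; FORCE is the grip in N (left out, the last holds). Time passes only in rows, so rows that do not move let the fingers close. It gives the time, the measured TCP pose, the force and the opening at its end, in the units of the state.
- bot.get_obs(): the state, without advancing time (a new reading comes with each control period).
- bot.camera(name): name is "scene" or "side" or "wrist"; returns the picture (480x640x3 uint8, red, green, blue); there is no depth.
- bot.get_calibration(name): a dict with "intrinsics" (3x3 intrinsics, pixels), "D" ([k1, k2, p1, p2, k3] as OpenCV has them; the pictures are not rectified), "pose" (4x4, takes a point from camera to world coordinates); the wrist camera has in their place "T_tool_cam" (4x4, takes a point from camera to tool coordinates, whose origin is the TCP and whose axes are the flange's). Camera axes: x right, y down, z forward; pixel columns grow to the right and rows downward; lengths in m; the calibration is good to about 2 mm. A picture is of the moment at which its call begins: read the wrist's pose just before it. get_calibration takes no time and is no camera call.
- bot.job_done(): hands the job in, once; it reports no verdict.
Trained networks look in the newest picture that a camera, given by its name, has taken for a name from the list of things; names that differ only in an ending like _2 or _b are one class to them, and where a whole thing is asked for, a point or a joint stands for the part that bears it (a point fixed in the world has none). Each returns a list of dicts, best first, with "confidence" (0 to 1); they miss things now and then, are a little off and sometimes report something else, mostly with a low value. They report only what shows in the picture. A call takes as long as a camera call. They do not tell look-alikes from the thing itself.
- bot.masks_of(camera, thing): "pixels" (480x640 bool, what is visible of it) and "extent" ([left, top, right, bottom] in pixels, round what is visible of it).
- bot.mark_of(camera, thing): "uv" ([column, row] in pixels: a listed point, or the origin of a listed thing).
The state is a dict: "time": time; "q": joint angles; "qd": joint speeds; "joint_efforts": joint torques, N m; "ee_pos": TCP position; "tcp_rot": TCP orientation; "wrist_force": force on the tool from outside, world axes, zero at the start; "torque": the same for the moment, N m; "opening": finger opening in m.
Only numpy, scipy, OpenCV 4.12 (cv2) and the standard library are available. Lean on these libraries where they do the work, as an engineer would, in place of code of your own. Each camera call takes 0.05 s, during which the arm holds its last target. There are 200 camera calls.

## Working session

There is one attempt and no reset: what is moved stays moved. The work goes in short steps, Python scripts to look and compute and a shell command to move; the robot and the scene stay as the last step left them, time stands still between calls to the robot, and variables do not carry over. Pictures are saved under pics/ and viewed, about 8 in all and at most 12, crops included, and the job is handed in when it is done.

```bash
mkdir -p pics
cat > h.py <<'E'
import numpy as np, cv2
from workcell import bot
from scipy.spatial.transform import Rotation as R
def save(c,n):
    im=bot.camera(c); cv2.imwrite('pics/'+n,im[:,:,::-1].copy()); return im
def campose(c):
    k=bot.get_calibration(c)
    if 'pose' in k: return k,np.array(k['pose'])
    o=bot.get_obs(); T=np.eye(4); T[:3,:3]=R.from_euler('xyz',o['tcp_rot'],degrees=True).as_matrix(); T[:3,3]=o['ee_pos']
    return k,T@np.array(k['T_tool_cam'])
def ray(c,uv):
    k,T=campose(c)
    p=cv2.undistortPoints(np.array([[uv]],float),np.array(k['intrinsics']),np.array(k['D']))[0,0]
    return T[:3,3],T[:3,:3]@np.array([p[0],p[1],1])
def atz(c,uv,z):
    o,d=ray(c,uv); return o+d*(z-o[2])/d[2]
def tri(*l):
    A=np.zeros((3,3));b=np.zeros(3)
    for c,uv in l:
        o,d=ray(c,uv); d=d/np.linalg.norm(d); M=np.eye(3)-np.outer(d,d); A+=M;b+=M@o
    return np.linalg.solve(A,b)
E
python3 - <<'E'
from h import *
print(bot.get_obs())
Z=dict(knob=.248,book=0,teapot=0,sugar_jar=0,mug=0,lamp=0)
for c in('scene','side'):
    save(c,c+'0.png')
    for t in Z:
        for m in bot.mark_of(c,t): print(c,t,np.round(m['uv']),round(m['confidence'],2),np.round(atz(c,m['uv'],Z[t]),3))
E
```

```text
{'time': 0.0, 'q': array([4.62422171e-04, 5.01205388e+00, 1.00325967e+01, 9.51013764e+01,
       3.84381050e-03, 8.99995266e+01]), 'qd': array([-0.12097667, -0.04549379, -0.00221151, -0.02640531,  0.0206113 ,
       -0.0497922 ]), 'joint_efforts': array([ 7.68234549e-04, -5.20392072e+01,  4.64802504e+01,  1.63646933e-02,
        2.23589603e-05, -6.77332673e-05]), 'ee_pos': array([5.49746857e-01, 2.35567286e-05, 2.30557305e-01]), 'tcp_rot': array([-1.79919166e+02, -3.84447453e-03,  9.00009304e+01]), 'wrist_force': array([-0.15953048,  0.33879142, -0.18239381]), 'torque': array([-0.02734966,  0.00521968, -0.02600529]), 'opening': 0.08529836971092712}
scene knob [371. 259.] 0.65 [0.522 0.067 0.248]
scene book [341. 272.] 0.73 [ 0.487 -0.083  0.   ]
scene book [498. 326.] 0.66 [0.264 0.236 0.   ]
scene book [216. 297.] 0.58 [ 0.776 -0.178  0.   ]
scene teapot [392. 378.] 0.72 [0.546 0.209 0.   ]
scene sugar_jar [253. 193.] 0.69 [ 0.545 -0.428  0.   ]
scene mug [303. 164.] 0.59 [ 0.375 -0.453  0.   ]
scene mug [250. 192.] 0.23 [ 0.551 -0.435  0.   ]
scene lamp [365. 323.] 0.93 [0.517 0.064 0.   ]
side knob [265. 185.] 0.42 [0.504 0.04  0.248]
side book [142. 286.] 0.85 [0.272 0.243 0.   ]
side teapot [241. 247.] 0.68 [0.545 0.207 0.   ]
side sugar_jar [458. 366.] 0.81 [ 0.563 -0.43   0.   ]
side mug [404. 430.] 0.62 [ 0.373 -0.441  0.   ]
```

View pics/scene0.png

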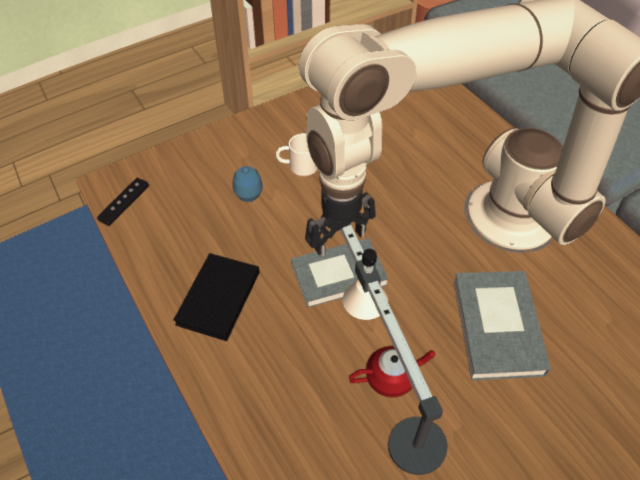

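View pics/side0.png

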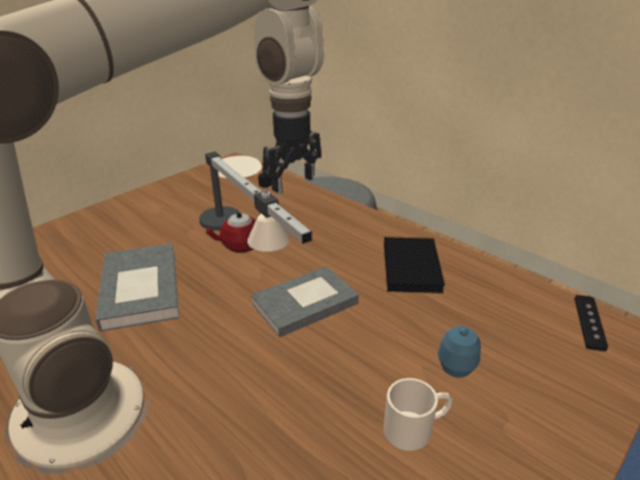

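Run:
```python
from h import *
print(tri(('scene',[371,259]),('side',[265,185])))
for c in('scene','side'):
    bot.camera(c)
    for t in('knob','book'):
      for m in bot.masks_of(c,t): print(c,t,np.round(m['extent']),round(m['confidence'],2),m['pixels'].sum())
```

```text
[0.51699127 0.05919577 0.23735679]
scene knob [365. 250. 376. 270.] 0.47 195
scene knob [364. 246. 377. 269.] 0.22 230
scene book [173. 254. 256. 343.] 0.95 4468
scene book [450. 269. 550. 382.] 0.92 8270
scene book [295. 239. 389. 309.] 0.7 2999
side knob [257. 175. 270. 191.] 0.44 145
side book [ 93. 241. 182. 332.] 0.95 5905
side book [384. 237. 447. 296.] 0.93 3054
side book [252. 265. 358. 339.] 0.92 4445
side book [250. 175. 291. 251.] 0.55 1660
```

The scene view shows the small grey book at (340,272), under the bar's free end. The large grey one is at (500,325), the black one at (217,297), and the teapot at (392,370) on the post side. The knob is at about (370,259) in scene and (264,183) in side.

Run:
```python
from h import *
def size(c,P,z=.026):
    Q=[atz(c,p,z) for p in P]; return [round(np.linalg.norm(Q[i]-Q[i-1]),3) for i in range(4)]
print('small',size('side',[(252,297),(320,270),(358,297),(278,331)][:4]))
print('big',size('scene',[(457,273),(526,272),(547,370),(472,377)]))
foot=atz('scene',(418,446),0); foot2=atz('side',(217,218),0)
e=tri(('scene',(350,230)),('side',(307,235)))
p1=atz('scene',(349,231),.2);p2=atz('scene',(426,400),.2)
print('foot',foot,foot2,'end',e,'bar',p1,p2,np.degrees(np.arctan2(*(p2-p1)[1::-1])))
k,T=campose('wrist'); print(np.round(np.array(k['T_tool_cam']),3)); 
o=bot.get_obs(); print(R.from_euler('xyz',o['tcp_rot'],degrees=True).as_matrix().round(2))
```

```text
small [np.float64(0.127), np.float64(0.179), np.float64(0.131), np.float64(0.198)]
big [np.float64(0.272), np.float64(0.17), np.float64(0.262), np.float64(0.169)]
foot [0.59023751 0.3636967  0.        ] [0.5924727  0.37952322 0.        ] end [ 0.49105207 -0.07540885  0.17627339] bar [ 0.49525321 -0.04772971  0.2       ] [0.59218371 0.34776853 0.2       ] 76.22913033846463
[[-0.    -0.955 -0.297  0.075]
 [ 1.    -0.    -0.     0.001]
 [ 0.    -0.297  0.955 -0.143]
 [ 0.     0.     0.     1.   ]]
[[-0.  1.  0.]
 [ 1.  0.  0.]
 [ 0.  0. -1.]]
```

```bash
python3 -m pendant '[[[0,0,-3,0,0,0,100],[0,0,-3,0,0,0,100],[0,0,-3,0,0,0,100],[0,0,-3,0,0,0,100]]]'
python3 - <<'E'
from h import *
save('wrist','w1.png')
for t in('knob','book'):
    for m in bot.mark_of('wrist',t): print(t,m,atz('wrist',m['uv'],.248))
E
```

```text
time: 1.33
ee_pos: [0.5475, -0.0, 0.3472]
tcp_rot: [-179.2, -0.0, 90.0]
wrist_force: [0.8, 0.5, 1.7]
opening: 0.0856
knob {'uv': [288.1, 158.6], 'confidence': 0.7} [0.52363016 0.05977842 0.248     ]
book {'uv': [290.6, 243.8], 'confidence': 0.83} [ 0.52363655 -0.00193602  0.248     ]
book {'uv': [471.4, 298.7], 'confidence': 0.83} [ 0.66357107 -0.04646794  0.248     ]
```

View pics/w1.png

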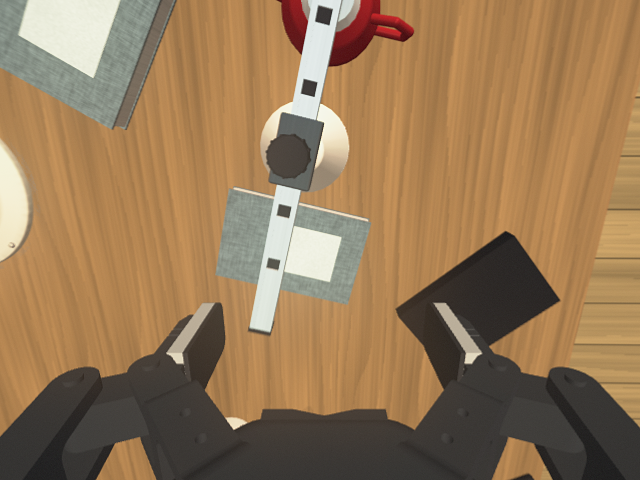

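The wrist view shows the knob at (288,157) on the sleeve. The small book (290,245) is under the bar's free end and the teapot is on the post side, so the section must go along lamp −y. That is world (−0.24,−0.97), which will be tool −x once the tool is turned by +0.24 rad.

```bash
python3 -m pendant '[[[3,-1.2,0,0,0,0,100],[3,-1.2,0,0,0,0.12,100],[0,0,0,0,0,0.12,100],[0,0,0,0,0,0,100]]]' 60
python3 - <<'E'
from h import *
save('wrist','w2.png')
o=bot.get_obs(); Rm=R.from_euler('xyz',o['tcp_rot'],degrees=True).as_matrix()
for t in('knob',):
    for m in bot.mark_of('wrist',t):
        p=atz('wrist',m['uv'],.248); print(t,m,p,'tool cm',100*Rm.T@(p-o['ee_pos']))
    for m in bot.masks_of('wrist',t): print(m['extent'],m['confidence'])
E
```

```text
time: 1.82
ee_pos: [0.5244, 0.0612, 0.3448]
tcp_rot: [-179.3, 0.2, 75.6]
wrist_force: [0.8, -0.8, 0.2]
opening: 0.0855
knob {'uv': [321.4, 242.0], 'confidence': 0.89} [0.5226081  0.06154248 0.248     ] tool cm [ 0.0273772  -0.05580533  9.68115976]
[301.8, 221.2, 341.7, 268.3] 0.96
```

View pics/w2.png

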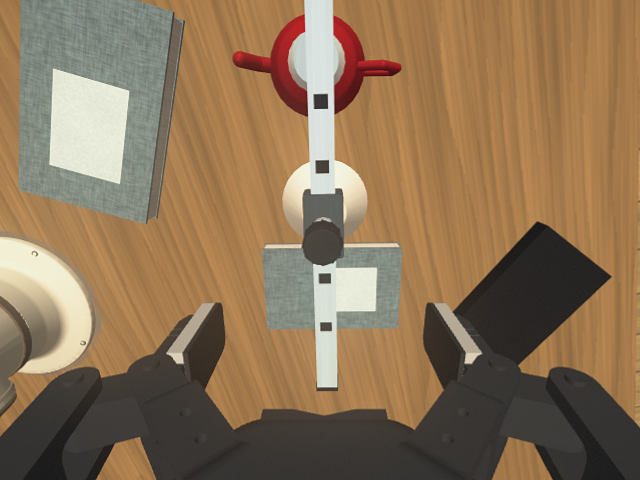

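The knob (321,242) is centred between the fingers and the bar is near vertical in the picture, so I can go down.

```bash
python3 -m pendant '[[[0,-0.05,3,-0.012,0,-0.025,100],[0,0,3,0,0,0,100],[0,0,3,0,0,0,100],[0,0,2.2,0,0,0,100],[0,0,0.3,0,0,0,100]]]'
python3 - <<'E'
from h import *
bot.camera('wrist')
o=bot.get_obs(); Rm=R.from_euler('xyz',o['tcp_rot'],degrees=True).as_matrix()
for m in bot.mark_of('wrist','knob'):
        p=atz('wrist',m['uv'],.248); print(m,p,'tool cm',100*Rm.T@(p-o['ee_pos']))
E
```

```text
time: 2.38
ee_pos: [0.5259, 0.0567, 0.2262]
tcp_rot: [179.8, 0.2, 78.3]
wrist_force: [-1.0, 0.1, -0.6]
opening: 0.0852
{'uv': [310.9, 323.3], 'confidence': 0.98} [0.52240403 0.05966019 0.248     ] tool cm [ 0.21303346 -0.40282983 -2.069626  ]
```

```bash
python3 -m pendant '[[[0.2,-0.35,0,0,0,0.015,100],[0,0,0,0,0,0,20],[0,0,0,0,0,0,20],[0,0,0,0,0,0,20],[0,0,0,0,0,0,20]]]' 60
python3 - <<'E'
from h import *
save('wrist','w3.png')
E
```

```text
time: 2.9
ee_pos: [0.5255, 0.0594, 0.2362]
tcp_rot: [179.2, -0.1, 77.4]
wrist_force: [-0.8, 0.6, 0.7]
opening: 0.0385
```

```bash
python3 -m pendant '[[[0,0,0,0,0,0,20],[0,0,0,0,0,0,20],[0,0,0,0,0,0,20]]]'
python3 - <<'E'
from h import *
save('wrist','w4.png')
E
```

```text
time: 3.2
ee_pos: [0.5222, 0.0602, 0.2373]
tcp_rot: [179.5, -0.1, 77.4]
wrist_force: [1.5, 0.4, -3.8]
opening: 0.0259
```

View pics/w4.png

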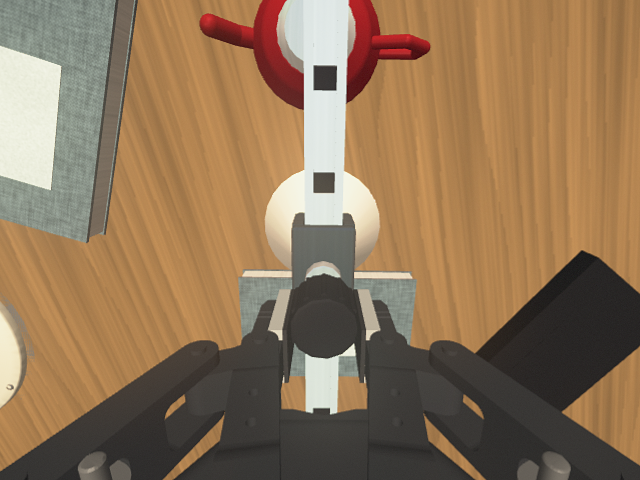

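The knob (322,315) sits between the pads. The arm rose about 10 mm while closing, so I'll check for drift with a short hold.

```bash
python3 -m pendant '[[[0,0,0,0,0,0,20],[0,0,0,0,0,0,20]]]'; python3 -m pendant '[[[0,0,-0.5,0,0,0,20],[0,0,0,0,0,0,20]]]'
```

```text
time: 3.42
ee_pos: [0.5224, 0.0602, 0.2371]
tcp_rot: [179.5, -0.1, 77.4]
wrist_force: [-1.5, 0.4, -1.1]
opening: 0.026
time: 3.58
ee_pos: [0.5223, 0.0601, 0.2419]
tcp_rot: [179.6, -0.1, 77.4]
wrist_force: [-1.4, -0.2, -5.1]
opening: 0.0261
```

```bash
python3 -m pendant '[[[0,0,-0.4,0,0,0,20],[0,0,-0.4,0,0,0,20],[0,0,0,0,0,0,20]]]'
python3 - <<'E'
from h import *
save('side','s5.png')
im=cv2.imread('pics/s5.png')[130:260,200:340]; cv2.imwrite('pics/s5c.png',cv2.resize(im,None,fx=4,fy=4,interpolation=2))
print(bot.get_obs()['wrist_force'],bot.get_obs()['ee_pos'])
E
```

```text
time: 3.83
ee_pos: [0.5224, 0.0601, 0.2497]
tcp_rot: [179.6, -0.0, 77.4]
wrist_force: [-0.9, 0.4, -6.3]
opening: 0.0262
[-1.08599646 -0.34851951 -7.18433274] [0.52235701 0.06012245 0.24938237]
```

View pics/s5c.png

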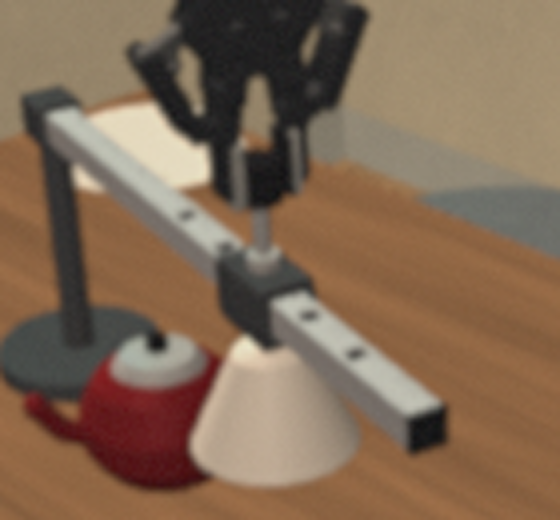

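The stem shows under the knob and the spring pull is about 7 N, so the pin is clear. Next I slide toward the book.

```bash
python3 -m pendant '[[[-1,0,0,0,0,0,20],[-1.5,0,0,0,0,0,20],[-1.5,0,0,0,0,0,20],[-0.7,0,0,0,0,0,20],[0,0,0,0,0,0,20]]]'
python3 - <<'E'
from h import *
o=bot.get_obs(); d=o['ee_pos']-np.array([.5223,.0601,.2371]); a=np.radians(77.4)
print('along',d@[np.cos(a),np.sin(a),0],'across',d@[-np.sin(a),np.cos(a),0],'lift',d[2],o['wrist_force'])
E
```

```text
time: 4.3
ee_pos: [0.5114, 0.0132, 0.2483]
tcp_rot: [179.8, -0.1, 77.6]
wrist_force: [-0.4, 2.0, -6.8]
opening: 0.0261
along -0.04813390068308107 across 0.00044826351809483923 lift 0.011153828526757947 [-0.37399756  1.98453818 -6.81123084]
```

```bash
python3 -m pendant '[[[-0.2,0,0,0,0,0,20],[0,0,0,0,0,0,20]]]'; python3 -m pendant '[[[0,0,0.4,0,0,0,20],[0,0,0.3,0,0,0,20],[0,0,0,0,0,0,20]]]'
```

```text
time: 4.47
ee_pos: [0.5108, 0.0108, 0.2482]
tcp_rot: [179.8, -0.1, 77.5]
wrist_force: [-0.9, -0.0, -7.1]
opening: 0.0264
time: 4.72
ee_pos: [0.5108, 0.011, 0.2407]
tcp_rot: [179.8, -0.1, 77.5]
wrist_force: [-0.6, -0.7, -5.6]
opening: 0.026
```

The lift is 3.6 mm with the spring still pulling down, so the pin is entering the hole. I continue down.

```bash
python3 -m pendant '[[[0,0,0.3,0,0,0,20],[0,0,0.15,0,0,0,20],[0,0,0,0,0,0,20]]]'
python3 - <<'E'
from h import *
save('side','s6.png')
im=cv2.imread('pics/s6.png')[130:260,200:340]; cv2.imwrite('pics/s6c.png',cv2.resize(im,None,fx=4,fy=4,interpolation=2))
print(bot.get_obs()['wrist_force'],bot.get_obs()['ee_pos'])
E
```

```text
time: 4.97
ee_pos: [0.511, 0.0115, 0.2373]
tcp_rot: [179.7, -0.1, 77.6]
wrist_force: [-1.7, -1.2, -3.7]
opening: 0.0264
[-0.87386095 -0.99545163 -4.29864289] [0.51093557 0.01143547 0.23719245]
```

View pics/s6c.png

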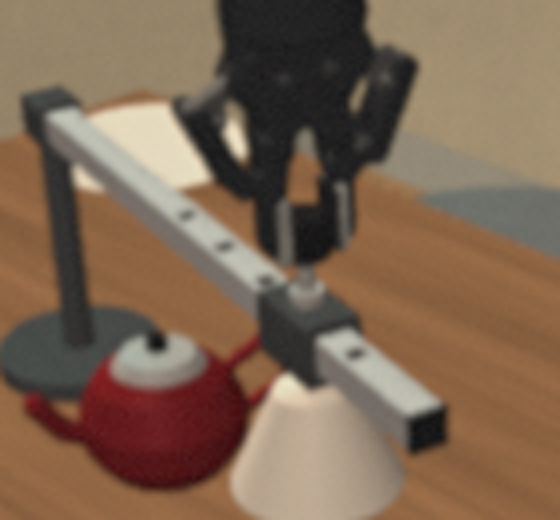

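The section now covers the first hole on the book side: three holes show behind it and one ahead. I push down until the contact force shows the pin has bottomed.

```bash
python3 -m pendant '[[[0,0,0.2,0,0,0,20],[0,0,0,0,0,0,20]]]';python3 -m pendant '[[[0,0,0.2,0,0,0,20],[0,0,0.05,0,0,0,20]]]'
```

```text
time: 5.18
ee_pos: [0.511, 0.0118, 0.2375]
tcp_rot: [179.5, -0.1, 77.6]
wrist_force: [-2.6, -1.1, -4.5]
opening: 0.0263
time: 5.35
ee_pos: [0.5111, 0.012, 0.2371]
tcp_rot: [179.3, -0.2, 77.6]
wrist_force: [-2.8, -0.8, -1.5]
opening: 0.0262
```

```bash
python3 -m pendant '[[[0,0,0.5,0,0,0,20],[0,0,0.5,0,0,0,20]]]';python3 -m pendant '[[[0,0,0.5,0,0,0,20],[0,0,0.5,0,0,0,20],[0,0,0.5,0,0,0,20]]]'
```

```text
time: 5.52
ee_pos: [0.5116, 0.013, 0.2366]
tcp_rot: [178.7, -0.5, 77.6]
wrist_force: [-15.8, 1.2, 41.7]
opening: 0.026
time: 5.77
ee_pos: [0.5113, 0.0133, 0.2367]
tcp_rot: [177.7, -0.7, 77.6]
wrist_force: [-13.8, -2.7, 34.5]
opening: 0.0256
```

The pin is bottomed: the force went from −4 to +40 N with no further travel, at the same height as at the start. Now I take out the tilt and leave a light push.

```bash
python3 -m pendant '[[[-0.1,0,-0.1,0.02,0.005,0,20],[-0.05,0,0,0.02,0.005,0,20],[0,0,0.05,0,0,0,20]]]';python3 -m pendant '[[[0,0,0.2,0,0,0,20],[0,0,0.2,0,0,0,20]]]'
```

```text
time: 6.02
ee_pos: [0.5112, 0.0123, 0.2393]
tcp_rot: [179.8, -1.5, 77.7]
wrist_force: [-2.7, 0.5, -4.1]
opening: 0.0261
time: 6.18
ee_pos: [0.5115, 0.0125, 0.2366]
tcp_rot: [179.7, -1.5, 77.7]
wrist_force: [-9.9, 1.4, 36.2]
opening: 0.0266
```

```bash
python3 -m pendant '[[[0,0,0.1,0,0,0,20],[0,0,0.1,0,0,0,20]]]'
python3 - <<'E'
from h import *
for c,l in(('scene',('knob','book','teapot','sugar_jar','mug')),('side',('knob','teapot','sugar_jar','mug')),('wrist',('knob',))):
    save(c,c+'7.png')
    for t in l:
        for m in bot.mark_of(c,t): print(c,t,np.round(m['uv']),round(m['confidence'],2),np.round(atz(c,m['uv'],.248 if t=='knob' else 0),3))
o=bot.get_obs();print(o['time'],o['ee_pos'],o['wrist_force'],o['opening'])
E
```

```text
time: 6.35
ee_pos: [0.5113, 0.0126, 0.2369]
tcp_rot: [179.6, -1.5, 77.7]
wrist_force: [-4.7, 0.2, 7.5]
opening: 0.0263
scene knob [358. 238.] 0.65 [0.513 0.008 0.248]
scene book [215. 298.] 0.97 [ 0.779 -0.178  0.   ]
scene book [497. 324.] 0.9 [0.263 0.231 0.   ]
scene book [337. 274.] 0.78 [ 0.498 -0.083  0.   ]
scene teapot [392. 377.] 0.88 [0.545 0.208 0.   ]
scene sugar_jar [252. 192.] 0.67 [ 0.547 -0.431  0.   ]
scene mug [304. 166.] 0.65 [ 0.378 -0.443  0.   ]
side knob [276. 188.] 0.42 [0.509 0.012 0.248]
side teapot [240. 247.] 0.91 [0.541 0.206 0.   ]
side teapot [272. 271.] 0.58 [0.528 0.066 0.   ]
side sugar_jar [456. 367.] 0.7 [ 0.557 -0.428  0.   ]
side mug [408. 432.] 0.86 [ 0.375 -0.446  0.   ]
wrist knob [322. 318.] 0.59 [0.511 0.012 0.248]
7.0 [0.51133423 0.01257484 0.23688639] [-4.85048298 -1.08922909 10.67165792] 0.026105581100863952
```

View pics/wrist7.png

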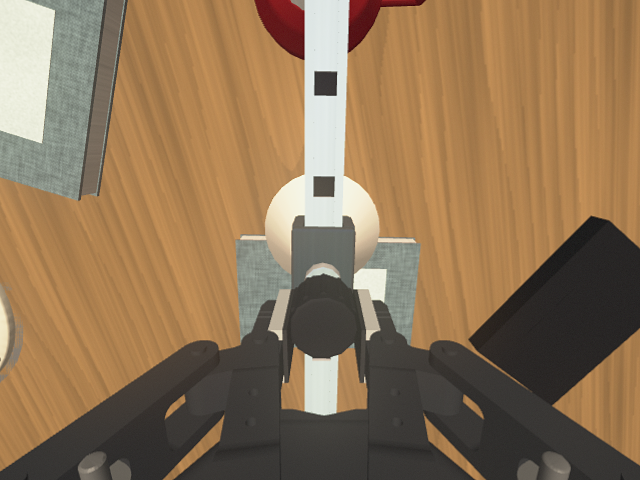

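The picture matches the starting grip, with the knob at (322,320) between the pads and holes at (324,186) and (325,83), but one hole on. The push is about 10 N and steady, and the bystanders have not moved.

```bash
python3 -c "
from h import *
print(bot.job_done())"
```

```text
the job is handed in; nothing more can be done
None
```

The lamp's sliding section is now at the next hole on the book's side (lamp −0.05). The pin is home, the fingers still grip the knob, and the job is handed in at about 7 s on the robot's clock. The hand-in reports no verdict.

I gripped the knob at 60 N, lifted it about 12 mm, and slid the section toward the smaller grey book under the bar's free end. I then lowered the pin and pressed it home.

**Last checks:**
- **Section:** it has moved about 48 mm from its start by the gripper's position. In the side view it stands over the first hole on the book's side, and the final wrist view shows the same pattern as at the start, one hole on.
- **Pin:** the knob is back at its starting height and would not go lower under a 35–40 N push. That push was at or just over 40 N for a moment (41.7 N at the wrist), through the fingers only. I left a light push of about 10 N.
- **Grip:** the fingers stand 26 mm apart on the knob. The knob is 28 mm wide, and I did not resolve that small difference.
- **Other things:** the teapot, jar and mug marks agree with the start to within about 10 mm, which is network scatter. The book's mark differs by 11 mm, but the bar and gripper hid part of it and nothing came near it.

The arm rose about 10 mm while the fingers first closed, and I did not find out why. The grip ended up on the upper part of the knob but did not slip.

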